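Hook and snap the cover onto the dust filter box

TASK

Close the dust filter box: pick up its metal cover by the upright rib, hook the cover's lip under the fixed ledge of the box while the cover is tilted, then swing it down until it lies flat in the frame and the spring catch has snapped back over its other edge. Work gently - feel for the contact and do not force or drop the cover - and leave the other things on the bench where they are. Let go of the cover at the end.

Things in the scene. Friction and masses are not known exactly. Their poses are not given: they have to be found in the camera images.
- filter_box: Grey sheet-metal case fixed to the bench, 198 x 132 mm, 52 high, open on top, pleated filter inside. Origin: centre of its underside; ledge end towards -x, catch and hose spigot towards +x. A dark steel frame on top, to z 67, takes the cover. The frame (ledge, far wall, catch) is set up to 10 mm off nominal along box x, a new offset each time, NOT measured: feel for it. It does not shift in use.
- ledge_nominal (a point): Middle of the ledge's free edge, at its underside, if the frame were nominal: box x -65, z 63 mm; axes as the box's. The ledge is a strip 4 mm thick (top z 67) right across the box, overhanging 14 mm; it is hollow below, with a wall at x -79 and the filter at z 32.
- seat_nominal (a point): Where the seated cover's origin belongs with the frame nominal: box x 0, y 0, z 57 mm (then up to 2 mm of play towards +x); axes as the box's. Two side rails, top z 57, |y| 42 to 53, carry the cover's sides; side cheeks at y = +-53, top z 63. Far wall: inner face x +67, top z 66. The opening is 132 mm long, the cover 140: it goes in only lip first and tilted.
- catch (a joint): Spring catch on the far wall: metal nose 50 mm wide that slides back in box +x. 0 = at rest, at most 0.009 m; spring 3 N plus 0.3 N per mm. At rest the nose overhangs the opening from nominal x +63, low end z 67.5; its face slopes up and away, 25 degrees from vertical, 10 mm high, so the cover's edge coming down pushes it back. It then springs back over the cover's top, 1.5 mm to spare.
- cover: Loose aluminium cover, 0.15 to 0.3 kg: plate 130 (x) x 100 (y) x 9 mm, lip at its -x end. Origin: centre of the plate's underside, z out of the top. Upright dark grip rib at the centre, along y: 12 mm thick in x, 64 long in y, top 46 mm above the underside; its foot flange is 22 mm wide and 2 high. Starts flat on the bench. Pressing it past the catch takes about 10 N at the rib.
- cover_lip (a point): Middle of the tip of the cover's lip: 75 mm from the cover's origin along its -x, 2 mm above its underside; axes as the cover's. The lip is 70 mm wide, 4 mm thick, flush with the underside, and stands 10 mm out of the plate's end.
- tack_tin: Round open tin of tacks, 68 mm wide, 24 high, bystander; origin at its underside.
- tape_roll_3: Roll of masking tape lying flat, 110 mm wide, 36 high, bystander; origin at its underside.
- wax_block: Block of wax, 34 x 52 x 20 mm, bystander; origin at its underside.
- sanding_block: Cork sanding block, 58 x 95 x 26 mm, bystander; origin at its underside.
Mind the look-alikes: they are no part of the job. Leave any purple look-alike of the cover alone.

How it is judged:
By the outcome, as a careful person would: the job done as asked, in the order asked, and still so for the second after the job is handed in, with the robot touching nothing.
It also fails if it takes over 54 s, if anything falls off the work surface, if the arm or the gripper's body presses on something with over 40 N, if the wrist force passes 120 N, or if a joint passes its speed limit or range.

ROBOT

A 6-joint arm with a two-finger parallel gripper is mounted at the origin on a cart in front of the work surface, level with it; the furniture and walls round the work are solid. World frame = base frame: x ahead of the robot, y to its left, z up, the work surface at z = 0. Lengths are in m, angles in rad, forces in N, time in s.
With the tool pointing down it reaches from about 0.275 to 0.825 m from the base axis. Payload 5.2 kg.
Tool frame: the origin (TCP) lies at the very end of the fingers, on their centre line; the grasp point (between the pads) lies r.tcp_to_grasp behind it (r.tcp_to_grasp is the distance from the TCP to the grasp point, in m); z points along the fingers, x is the direction in which the jaws open and shut, and the axes are right-handed (so a half turn about z gives the same grasp; the last joint's range is limited). The gripper opens to 93 mm and grips with 3 to 60 N. Pads are 15 mm wide; open, the fingers measure 128 mm over their backs; the gripper's body (75 mm by 188 mm) begins 65 mm behind the grasp point.
Start: joints at [0.964, 0.259, 1.535, -0, 1.348, -0.203], TCP at [0.216, 0.506, 0.219] pointing down, gripper open.
Joint ranges: [-3.14, 3.14], [-0.91, 2.08], [0.19, 2.58], [-1.22, 4.36], [0.22, 2.71], [-3.12, 3.12]. Speed limits (rad/s): [2.57, 2.57, 3.14, 3.14, 3.14, 3.14].

INTERFACE

Orientations are given as a unit quaternion [w, x, y, z].
In Python, from plant import r gives the robot as it stands.
- The arm moves only by the tool carry_out, never from a script. Its argument "steps" is a list of rows, each a list of 7 numbers: the shift along the tool's x, y, z in mm, then the turn, a rotation vector about the tool's x, y, z in rad, then the gripper command: -1 is fully open, 1 is shut, values between are in proportion. In form: [[x, y, z, wx, wy, wz, grip], ...]. A call has 1 to 5 rows; each row shifts and turns the commanded pose from where the row before left it, along the tool's axes as they then stand; what a row does not reach is not made up. A row lasts 1/8 s, in which the tool goes at most 62.5 mm and 10.7 degrees, less where a joint would pass 70% of its speed; a pose out of reach is approached as far as the arm can. A call is refused whole if a number of a shift passes 62.5 or a number of a turn 0.188, either way. A call with a gripper value outside its range is refused whole. The fingers move at their own pace and stop on an object; the grip force is fixed at half the most. Time passes only in rows, so rows that do not move let the fingers close. It gives the time, the measured TCP pose, the force and the opening at its end, in the units of the state.
- r.sense(): the state, without advancing time (a new reading comes with each control period).
- r.camera(name): name is "side" or "top"; returns a dict with "image" (400x640x3 uint8, red, green, blue), "fovy" (degrees; the focal length in pixels is half the picture's height over the tangent of half this angle, whatever the lens; pixels are square), "cx", "cy" (the principal point, pixels), "R" (3x3) and "t" (3): a world point X has camera coordinates R X + t. Camera axes: x right, y down, z forward; pixel columns grow to the right and rows downward; lengths in m; the calibration is good to about 2 mm. A picture is of the moment at which its call begins. There is no depth.
- r.job_done(): hands the job in, once; it reports no verdict.
The state is a dict: "time_s": time; "qpos": joint angles; "qvel": joint speeds; "tau": joint torques, N m; "tool_pos": TCP position; "eef_rot": TCP orientation; "force": force on the tool from outside, world axes, zero at the start; "ft_torque": the same for the moment, N m; "opening": finger opening in m.
Only numpy, scipy, OpenCV 4.12 (cv2) and the standard library are available. Lean on these libraries where they do the work, as an engineer would, in place of code of your own. Each camera call takes 0.05 s, during which the arm holds its last target.

## Working session

There is one attempt and no reset: what is moved stays moved. The work goes in short steps, Python scripts to look and compute and a tool call to move; the robot and the scene stay as the last step left them, time stands still between calls to the robot, and variables do not carry over. Pictures are saved under pics/ and viewed, and the job is handed in when it is done.

Besides the shell and the picture viewer there is one more tool, called as name([rows], argument=value, ...), one row to a line, values as JSON. carry_out: Moves the arm, as the interface text tells. Its arguments: {"type":"object","properties":{"steps":{"type":"array"}},"required":["steps"]}

```bash
ls; mkdir -p pics; cat > h.py <<'E'
import numpy as np,cv2
from plant import r
E
python3 - <<'E'
from h import *
s=r.sense(); print(s, r.tcp_to_grasp)
for n in("side","top"):
    c=r.camera(n); cv2.imwrite(f"pics/{n}0.png",c["image"][:,:,::-1]); print(n,c["fovy"],c["cx"],c["cy"],c["R"],c["t"]); np.savez(f"{n}0.npz",**c)
E
```

```text
pics
{'time_s': 0.0, 'qpos': array([ 9.64238623e-01,  2.59320157e-01,  1.53609734e+00,  2.27142294e-07,
        1.34800109e+00, -2.02812293e-01]), 'qvel': array([-0.00069592,  0.00064078,  0.00085765, -0.00091265, -0.00064801,
        0.00285503]), 'tau': array([-1.13151382e-03, -4.37303638e+01, -2.84003645e+01,  7.15644099e-02,
        4.12797416e-02, -1.46531097e-04]), 'tool_pos': array([0.21573618, 0.50531695, 0.21782429]), 'eef_rot': array([ 3.39139613e-04,  8.34525087e-01,  5.50969188e-01, -8.47638878e-04]), 'force': array([-0.24069554, -0.16619915, -1.227175  ]), 'ft_torque': array([-0.04697347,  0.02987678,  0.01727229]), 'opening': 0.09285491722883976} 0.0188
side 49.96475514946025 314.92680583281754 193.47363143733818 [[ 0.86172812 -0.50704317  0.01821757]
 [-0.25652237 -0.46638048 -0.84657281]
 [ 0.43774528  0.72484238 -0.53196109]] [-0.59263631  0.07724069  1.16729577]
top 43.89833657789725 316.78976327916047 200.2949656349029 [[-0.02881215 -0.99950526 -0.01261345]
 [-0.99289055  0.03007486 -0.11516881]
 [ 0.11549118  0.00920552 -0.99326585]] [-0.22158911  0.51910763  1.3326257 ]
```

View pics/side0.png

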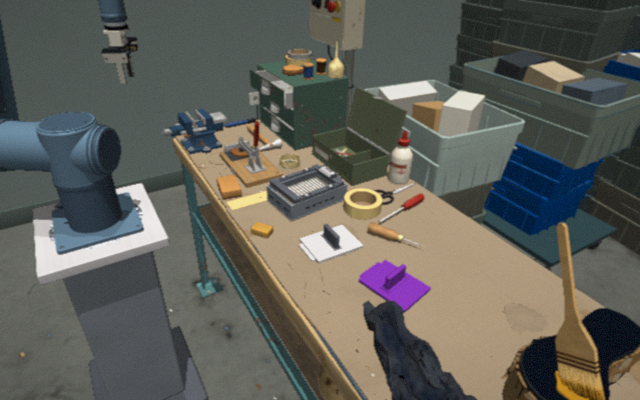

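View pics/top0.png

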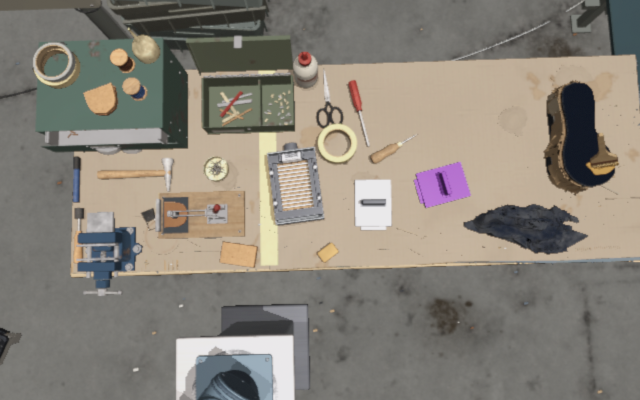

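```bash
python3 - <<'E'
from h import *
a=cv2.imread("pics/top0.png")[130:240,255:405]; cv2.imwrite("pics/top0c.png",cv2.resize(a,None,fx=5,fy=5,interpolation=cv2.INTER_CUBIC))
a=cv2.imread("pics/side0.png")[155:265,260:370]; cv2.imwrite("pics/side0c.png",cv2.resize(a,None,fx=5,fy=5,interpolation=cv2.INTER_CUBIC))
E
```

```text
(no output)
```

View pics/top0c.png

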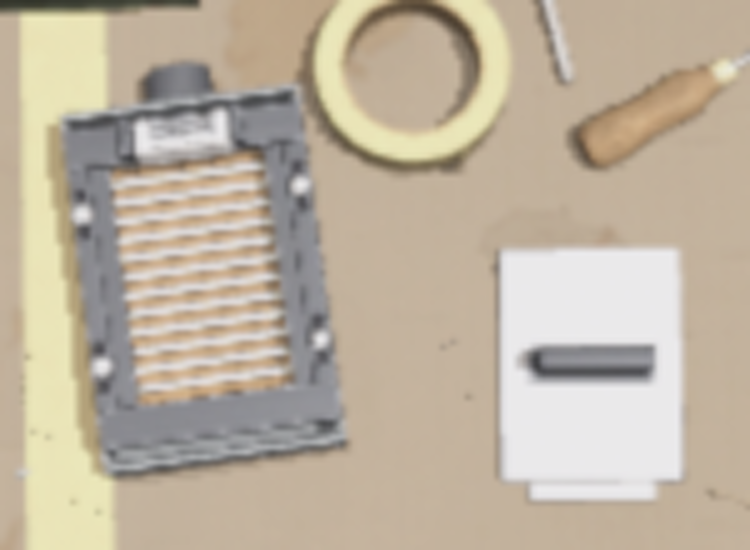

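View pics/side0c.png

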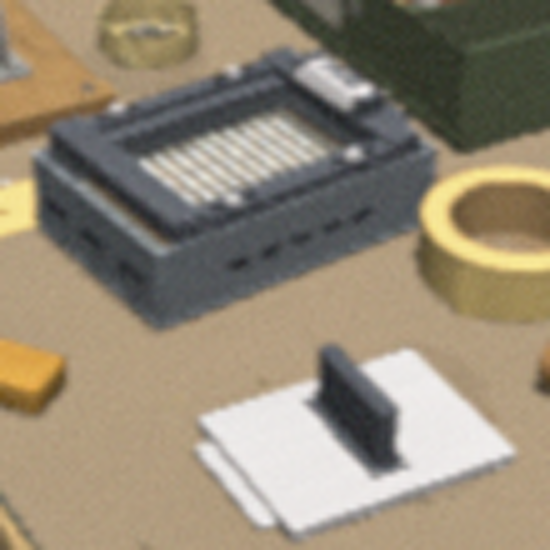

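```bash
cat >> h.py <<'E'
from scipy.optimize import least_squares
def proj(c,X):
    X=np.atleast_2d(X); f=200/np.tan(np.radians(float(c["fovy"]))/2)
    p=X@c["R"].T+c["t"]; return np.c_[c["cx"]+f*p[:,0]/p[:,2], c["cy"]+f*p[:,1]/p[:,2]]
def ray(c,uv,z):
    f=200/np.tan(np.radians(float(c["fovy"]))/2)
    uv=np.atleast_2d(uv); d=np.c_[(uv[:,0]-c["cx"])/f,(uv[:,1]-c["cy"])/f,np.ones(len(uv))]@c["R"]
    o=-c["R"].T@c["t"]; k=(z-o[2])/d[:,2]; return o+d*k[:,None]
def pose(P,p):
    P=np.atleast_2d(P)/1000.; c,s=np.cos(p[2]),np.sin(p[2])
    return np.c_[p[0]+c*P[:,0]-s*P[:,1],p[1]+s*P[:,0]+c*P[:,1],P[:,2]]
E
cat > fit.py <<'E'
from h import *
T=dict(np.load("top0.npz"));S=dict(np.load("side0.npz"))
ft=lambda L:(np.array(L)+.5)/5-.5+[255,130]
fs=lambda L:(np.array(L)+.5)/5-.5+[260,155]
def fit(name,Mt,ut,Ms,us,p0):
    for lab,w in(("both",(1,1)),("top",(1,0)),("side",(0,1))):
        f=lambda p:np.r_[w[0]*(proj(T,pose(Mt,p))-ut).ravel(),w[1]*(proj(S,pose(Ms,p))-us).ravel()]
        q=least_squares(f,p0); print(name,lab,q.x.round(4)); 
        if lab=="both": print(f(q.x).reshape(-1,2).round(1).tolist()); out=q.x
    return out
pc=fit("cover",[[65,50,9],[65,-50,9],[-65,-50,9],[-65,50,9],[-75,35,4],[-75,-35,4],[0,32,46],[0,-32,46]],ft([[499,248],[680,248],[683,480],[501,480],[530,498],[656,498],[535,358],[655,358]]),
 [[65,50,9],[65,-50,9],[-65,-50,9],[-65,50,9],[0,32,46],[0,-32,46]],fs([[413,348],[517,453],[295,532],[198,420],[328,348],[392,410]]),[.35,-.15,0])
pb=fit("box",[[99,66,52],[99,-66,52],[-99,-66,52],[-99,66,52]],ft([[64,117],[299,88],[346,442],[108,472]]),
 [[99,-66,52],[-99,-66,52],[-99,66,52],[-99,-66,0]],fs([[435,150],[160,250],[38,155],[158,325]]),[.4,.05,0.1])
np.savez("poses.npz",c=pc,b=pb)
sc=10
def ov(c,x0,y0,w,h,fn,src):
    im=cv2.imread(src)[y0:y0+h,x0:x0+w]; im=cv2.resize(im,None,fx=sc,fy=sc,interpolation=cv2.INTER_CUBIC)
    def poly(P,p,col):
        u=((proj(c,pose(P,p))-[x0,y0]+.5)*sc-.5).round().astype(int); cv2.polylines(im,[u],False,col,1)
    R=lambda x0,x1,y,z:[[x0,y,z],[x1,y,z],[x1,-y,z],[x0,-y,z],[x0,y,z]]
    poly(R(-99,99,66,52),pb,(0,0,255));poly(R(-99,99,66,0),pb,(0,0,255))
    for d,col in((-8,(255,0,0)),(0,(0,255,0)),(8,(0,255,255))):
        poly([[-65+d,-53,67],[-65+d,53,67]],pb,col);poly([[67+d,-53,66],[67+d,53,66]],pb,col)
    poly(R(-65,65,50,9),pc,(0,0,255));poly(R(-6,6,32,46),pc,(0,0,255));poly(R(-75,-65,35,4),pc,(0,0,255))
    cv2.imwrite(fn,im)
ov(T,263,140,70,58,"pics/ovt.png","pics/top0.png") if 0 else None
ov(T,262,140,72,60+0,"pics/ovt.png","pics/top0.png")
ov(T,262,172,72,60,"pics/ovt2.png","pics/top0.png")
ov(S,262,160,90,60,"pics/ovs.png","pics/side0.png") if 0 else None
ov(S,264,160,80,60,"pics/ovs.png","pics/side0.png")
E
python3 fit.py
```

```text
cover both [ 0.5042 -0.3919 -0.0256]
[[0.1, 0.1], [-0.3, -0.1], [0.1, 0.0], [0.3, 0.2], [-0.2, 0.3], [-0.1, 0.2], [0.7, -0.3], [0.4, -0.5], [-0.2, 0.1], [-0.1, -0.2], [-0.3, -0.1], [0.1, -0.5], [-0.2, -0.9], [0.1, 0.3]]
cover top [ 0.5042 -0.3916 -0.0267]
cover side [ 0.504  -0.3927 -0.0216]
box both [ 0.5536 -0.1796  0.1002]
[[-0.8, -0.7], [0.2, -1.1], [0.2, -0.2], [-0.9, 0.2], [0.9, -0.0], [-0.6, 1.4], [-1.3, -0.4], [0.0, 2.1]]
box top [ 0.5524 -0.1804  0.1002]
box side [ 0.5566 -0.1759  0.0988]
```

View pics/ovt.png

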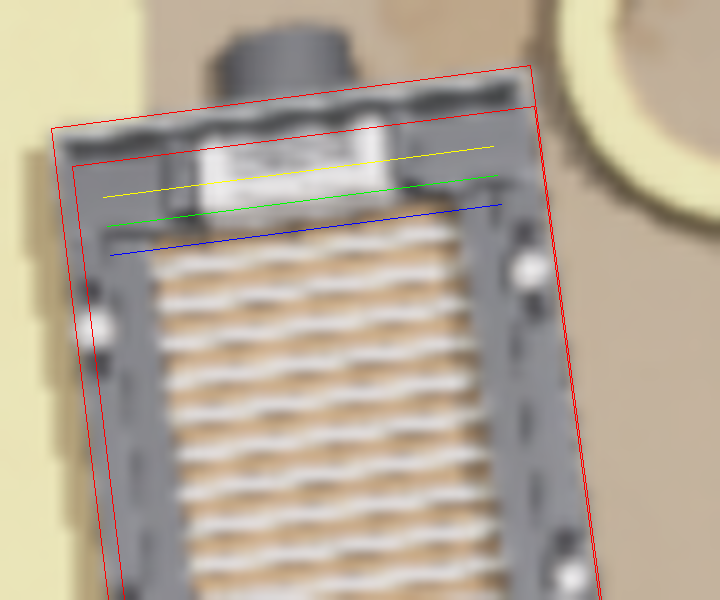

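View pics/ovt2.png

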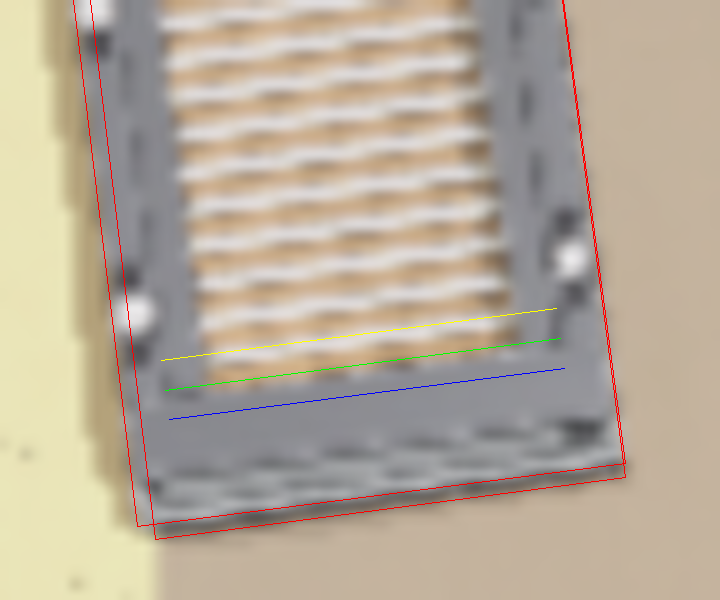

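View pics/ovs.png

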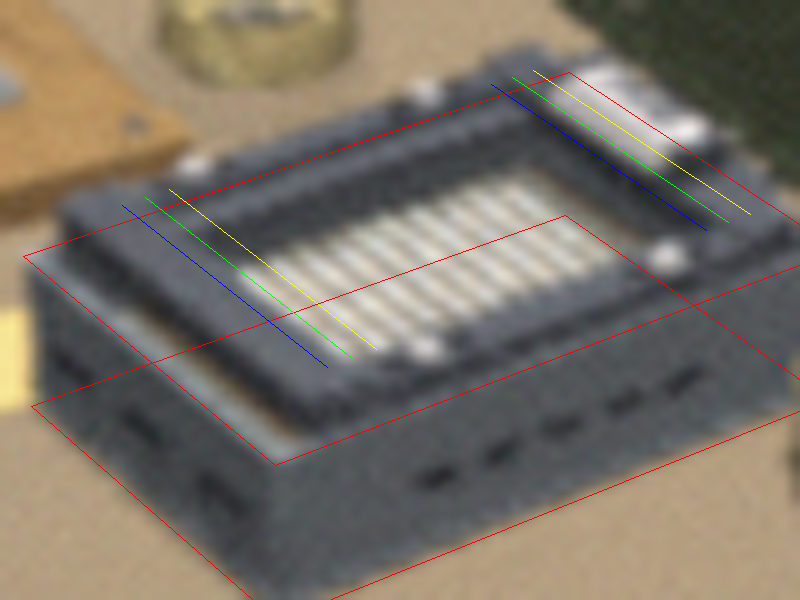

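```bash
cat > grid.py <<'E'
from h import *
import sys
def grid(src,x0,y0,w,h,sc,fn):
    im=cv2.imread(src)[y0:y0+h,x0:x0+w]; im=cv2.resize(im,None,fx=sc,fy=sc,interpolation=cv2.INTER_LANCZOS4)
    im=cv2.convertScaleAbs(im,alpha=1.3,beta=10)
    for k in range(0,w,10):
        X=int((k+.5)*sc); cv2.line(im,(X,0),(X,5),(0,0,255),1); cv2.putText(im,str(x0+k),(X,14),0,.35,(0,0,255),1)
    for k in range(0,h,10):
        X=int((k+.5)*sc); cv2.line(im,(0,X),(5,X),(0,0,255),1); cv2.putText(im,str(y0+k),(6,X+4),0,.35,(0,0,255),1)
    cv2.imwrite(fn,im)
E
python3 - <<'E'
from grid import *
grid("pics/side0.png",264,162,88,58,9,"pics/g_s.png")
grid("pics/top0.png",262,140,64,50,12,"pics/g_t1.png")
grid("pics/top0.png",266,182,64,48,12,"pics/g_t2.png")
T=dict(np.load("top0.npz"));S=dict(np.load("side0.npz"))
print(proj(S,[[.2157,.5053,.2178]]), -T["R"].T@T["t"], -S["R"].T@S["t"])
a=cv2.imread("pics/side0.png")[10:90,80:150]; cv2.imwrite("pics/grip.png",cv2.resize(a,None,fx=6,fy=6))
E
```

```text
[[127.85538353  80.45433883]] [ 0.35512609 -0.24935908  1.3806416 ] [ 0.01952713 -1.11057409  0.69714219]
```

View pics/g_s.png

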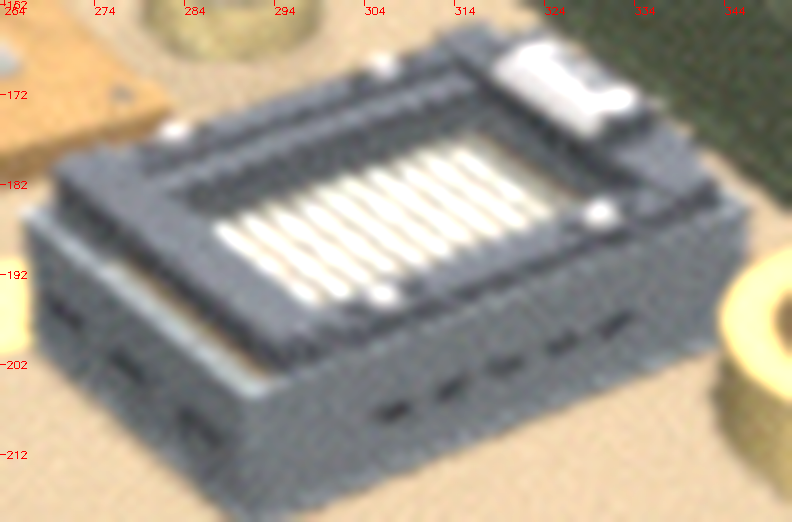

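View pics/g_t1.png

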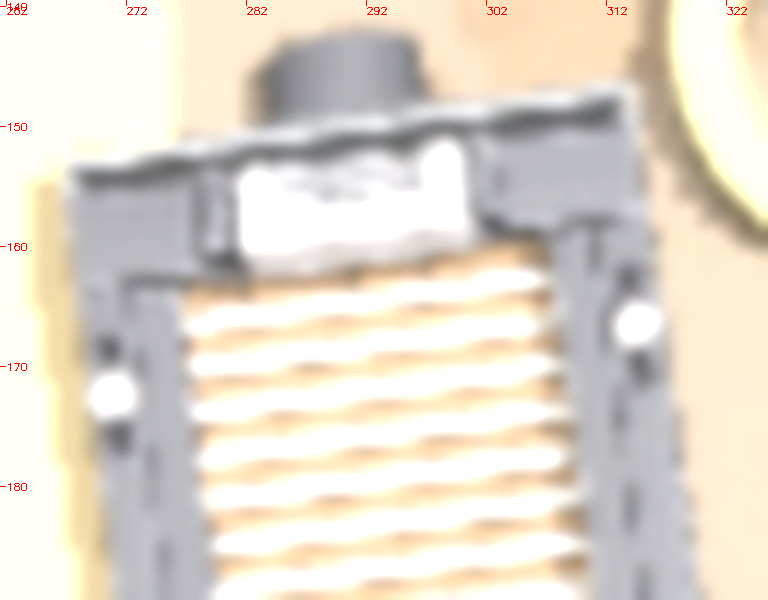

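View pics/g_t2.png

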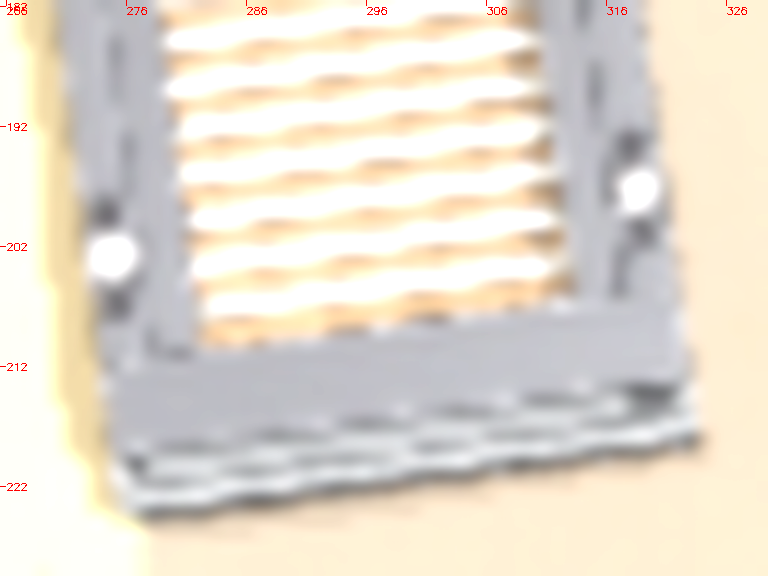

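View pics/grip.png

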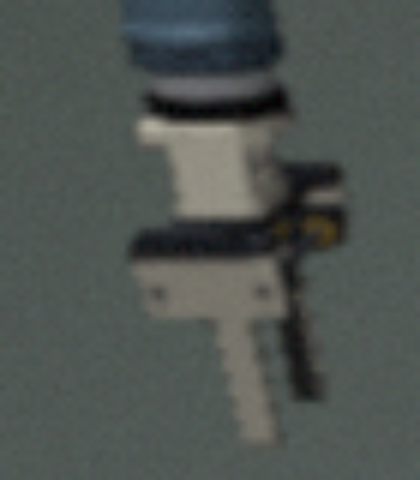

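```bash
cat > fit2.py <<'E'
from h import *
T=dict(np.load("top0.npz"));S=dict(np.load("side0.npz"))
Mt=[[99,66,52],[99,-66,52],[-99,-66,52],[-99,66,52]]; ut=np.array([[267.7,153.3],[314.3,146.5],[323.6,216.2],[275.6,222.]])
Ms=[[99,-66,52],[-99,-66,52],[-99,66,52],[-99,-66,0]]; us=np.array([[346.5,184.5],[292,204],[267,184.5],[291.5,219]])
for w in((1,1),(1,0),(0,1)):
    f=lambda p:np.r_[w[0]*(proj(T,pose(Mt,p))-ut).ravel(),w[1]*(proj(S,pose(Ms,p))-us).ravel()]
    q=least_squares(f,[.55,-.18,.1]); print(q.x.round(4)); print(f(q.x).reshape(-1,2).round(1).tolist())
    p=q.x
    def inb(X):
        c,s=np.cos(p[2]),np.sin(p[2]); d=X[:,:2]-p[:2]; return (np.c_[d[:,0]*c+d[:,1]*s,-d[:,0]*s+d[:,1]*c]*1000).round(1).tolist()
    if w!=(0,1):
        print("T ledge",inb(ray(T,[[282,210.5],[313,206.5]],.067)),"wall",inb(ray(T,[[271.5,162.6],[309,157.4]],.066)))
        print("T screws",inb(ray(T,[[271,172.5],[314.5,166.5],[275,202.7],[318.7,197.3]],.069)))
    if w!=(1,0):
        print("S ledge",inb(ray(S,[[280.5,182],[299.5,197]],.067)),"wall",inb(ray(S,[[317.5,168],[334,181]],.066)))
        print("S screws",inb(ray(S,[[306,169],[330.5,185],[283,176],[306,194.5]],.069)))
E
python3 fit2.py
```

```text
[ 0.5559 -0.1785  0.097 ]
[[-1.3, -1.9], [0.0, -1.2], [-0.1, 0.9], [-0.9, 1.3], [1.4, -0.2], [-0.6, 1.6], [-0.6, 0.3], [0.2, 2.2]]
T ledge [[-68.8, 41.5], [-68.7, -41.6]] wall [[63.6, 54.5], [64.8, -47.5]]
T screws [[36.3, 58.7], [37.6, -59.1], [-46.0, 57.5], [-46.4, -59.8]]
S ledge [[-70.1, 34.7], [-70.1, -62.2]] wall [[68.6, 43.7], [61.9, -46.3]]
S screws [[32.8, 53.8], [36.5, -62.3], [-47.4, 56.9], [-50.0, -64.4]]
[ 0.5553 -0.1801  0.0999]
[[-0.9, -1.6], [0.5, -1.0], [0.6, 1.0], [-0.2, 1.5], [0.0, 0.0], [-0.0, 0.0], [-0.0, 0.0], [0.0, 0.0]]
T ledge [[-68.0, 43.2], [-68.1, -40.0]] wall [[64.4, 55.7], [65.3, -46.2]]
T screws [[37.2, 60.0], [38.2, -57.7], [-45.1, 59.0], [-45.8, -58.2]]
[ 0.5583 -0.1733  0.0985]
[[-0.0, -0.0], [-0.0, -0.0], [-0.0, -0.0], [-0.0, 0.0], [1.1, -1.2], [-0.6, 0.4], [-0.6, -0.7], [0.1, 1.0]]
S ledge [[-73.0, 29.8], [-73.2, -67.1]] wall [[65.7, 38.6], [58.8, -51.4]]
S screws [[29.9, 48.8], [33.4, -67.3], [-50.3, 52.0], [-53.1, -69.3]]
```

```bash
cat >> h.py <<'E'
from scipy.spatial.transform import Rotation as Ro, Slerp
def cur():
    s=r.sense(); q=s["eef_rot"]; return s,np.array(s["tool_pos"]),Ro.from_quat([q[1],q[2],q[3],q[0]])
def down(phi,th=0.):  # tool x at world yaw phi, tool down; tilt th: far (+x) end of cover up
    c,s=np.cos(phi),np.sin(phi)
    R=np.c_[[c,s,0],[s,-c,0],[0,0,-1]]
    return Ro.from_rotvec(-th*np.array([-s,c,0]))*Ro.from_matrix(R)
def plan(tgt,R1,n,start=None,dec=1):
    s,p0,R0=cur() if start is None else (None,*start)
    d=(R0.inv()*R1).as_rotvec(); out=[];p=p0;R=R0
    for k in range(1,n+1):
        pn=p0+(tgt-p0)*k/n; Rn=R0*Ro.from_rotvec(d*k/n)
        sh=R.inv().apply(pn-p)*1000; tu=(R.inv()*Rn).as_rotvec()
        out.append(np.r_[sh.round(dec),tu.round(3)].tolist()); p,R=pn,Rn
    for o in out: print(o)
    return p,R
def st():
    s,p,R=cur(); x=R.as_matrix()[:,0]; z=R.as_matrix()[:,2]
    print("t",round(s["time_s"],2),"p",(p*1000).round(1),"yaw",round(np.arctan2(x[1],x[0]),4),"z",z.round(4),"F",np.round(s["force"],1),"M",np.round(s["ft_torque"],2),"op",round(s["opening"]*1000,1))
E
python3 - <<'E'
from h import *
st()
a=plan(np.array([.28,.3,.28]),down(.75),6)
print();a=plan(np.array([.5042,-.3915,.16]),down(-.025),18,start=a)
E
```

```text
t 0.1 p [215.8 505.3 217.9] yaw 1.167 z [-0.001  -0.0014 -1.    ] F [ 0.2 -0.5 -0.7] M [ 0.03  0.02 -0.03] op 93.1
[-27.3, 23.3, -10.3, 0.0, 0.0, 0.07]
[-25.6, 25.1, -10.3, 0.0, 0.0, 0.07]
[-23.8, 26.8, -10.3, 0.0, 0.0, 0.07]
[-21.9, 28.4, -10.3, 0.0, 0.0, 0.07]
[-19.8, 29.9, -10.3, 0.0, 0.0, 0.07]
[-17.7, 31.2, -10.3, 0.0, 0.0, 0.07]

[-17.1, 36.6, 6.7, -0.0, 0.0, 0.043]
[-15.5, 37.3, 6.7, -0.0, 0.0, 0.043]
[-13.9, 37.9, 6.7, -0.0, 0.0, 0.043]
[-12.2, 38.5, 6.7, -0.0, 0.0, 0.043]
[-10.5, 39.0, 6.7, -0.0, 0.0, 0.043]
[-8.9, 39.4, 6.7, -0.0, 0.0, 0.043]
[-7.2, 39.7, 6.7, -0.0, 0.0, 0.043]
[-5.4, 40.0, 6.7, -0.0, 0.0, 0.043]
[-3.7, 40.2, 6.7, -0.0, 0.0, 0.043]
[-2.0, 40.3, 6.7, -0.0, 0.0, 0.043]
[-0.2, 40.4, 6.7, -0.0, 0.0, 0.043]
[1.5, 40.4, 6.7, -0.0, 0.0, 0.043]
[3.2, 40.3, 6.7, -0.0, 0.0, 0.043]
[5.0, 40.1, 6.7, -0.0, 0.0, 0.043]
[6.7, 39.8, 6.7, -0.0, 0.0, 0.043]
[8.4, 39.5, 6.7, -0.0, 0.0, 0.043]
[10.1, 39.1, 6.7, -0.0, 0.0, 0.043]
[11.8, 38.6, 6.7, -0.0, 0.0, 0.043]
```

The candidates for the cover are the white one (top px (373,204), side px (331,243)) and the purple one (top (442,185)). The task calls the purple one a look-alike. The enlarged crop shows white metal, a dark rib and the lip towards the robot, so I take the white one.

carry_out([
  [-27,23,-10,0,0,0.07,-1],
  [-26,25,-10,0,0,0.07,-1],
  [-24,27,-10,0,0,0.07,-1],
  [-22,28,-10,0,0,0.07,-1],
  [-20,30,-10,0,0,0.07,-1],
])

```text
time_s: 0.72
tool_pos: [0.2685, 0.3331, 0.2686]
eef_rot: [0.0, 0.918, 0.396, -0.0]
force: [-0.4, 0.4, 0.1]
opening: 0.0931
```

carry_out([
  [-18,31,-10,0,0,0.07,-1],
  [-17,37,0,0,0,0.043,-1],
  [-15.5,37,0,0,0,0.043,-1],
  [-14,38,0,0,0,0.043,-1],
  [-12,38.5,0,0,0,0.043,-1],
])

```text
time_s: 1.35
tool_pos: [0.3284, 0.1449, 0.2785]
eef_rot: [-0.0, 0.959, 0.283, -0.0]
force: [-0.5, 0.2, 0.1]
opening: 0.0932
```

carry_out([
  [-10.5,39,5,0,0,0.043,-1],
  [-9,39,5,0,0,0.043,-1],
  [-7,40,5,0,0,0.043,-1],
  [-5.5,40,5,0,0,0.043,-1],
  [-4,40,5,0,0,0.043,-1],
])

```text
time_s: 1.98
tool_pos: [0.3897, -0.0472, 0.2533]
eef_rot: [-0.0, 0.984, 0.178, -0.0]
force: [-0.5, -1.0, 0.6]
opening: 0.0926
```

carry_out([
  [-2,40,6,0,0,0.043,-1],
  [0,40,6,0,0,0.043,-1],
  [1.5,40,6,0,0,0.043,-1],
  [3,40,6,0,0,0.043,-1],
  [5,40,6,0,0,0.043,-1],
])

```text
time_s: 2.6
tool_pos: [0.4512, -0.238, 0.223]
eef_rot: [-0.0, 0.997, 0.072, -0.0]
force: [1.1, 0.5, -0.3]
opening: 0.0931
```

```bash
python3 - <<'E'
from h import *
st()
a=plan(np.array([.5042,-.3915,.12]),down(-.025),5)
E
```

```text
t 2.6 p [ 451.2 -238.   223. ] yaw 0.1433 z [-5.e-04  6.e-04 -1.e+00] F [ 1.1  0.5 -0.3] M [-0.06  0.05  0.02] op 93.1
[6.1, 31.9, 20.6, -0.0, 0.0, 0.034]
[7.2, 31.7, 20.6, -0.0, 0.0, 0.034]
[8.2, 31.4, 20.6, -0.0, 0.0, 0.034]
[9.3, 31.1, 20.6, -0.0, 0.0, 0.034]
[10.3, 30.8, 20.6, -0.0, 0.0, 0.034]
```

carry_out([
  [6,32,20,0,0,0.034,-1],
  [7,31.5,20,0,0,0.034,-1],
  [8,31.5,20,0,0,0.034,-1],
  [9,31,20,0,0,0.034,-1],
  [10.5,31,20,0,0,0.034,-1],
])

```text
time_s: 3.22
tool_pos: [0.5037, -0.3911, 0.1224]
eef_rot: [-0.0, 1.0, -0.013, -0.0]
force: [-0.3, -0.8, -0.0]
opening: 0.093
```

```bash
python3 - <<'E'
from grid import *
st()
c=r.camera("side"); cv2.imwrite("pics/s1.png",c["image"][:,:,::-1]); 
c2=r.camera("top"); cv2.imwrite("pics/t1.png",c2["image"][:,:,::-1]); 
grid("pics/s1.png",280,170,100,100,6,"pics/s1g.png")
s,p,R=cur()
tip=[p+R.apply([k,0,0]) for k in(-.0465,0,.0465)]
print(proj(c,tip),proj(c2,tip))
E
```

```text
t 3.23 p [ 503.7 -391.1  122.4] yaw -0.0262 z [-7.e-04  9.e-04 -1.e+00] F [-0.3 -0.8 -0. ] M [-0.07  0.05  0.03] op 93.0
[[315.33986396 210.61051715]
 [332.14185479 205.6627935 ]
 [348.32497712 200.89730958]] [[377.49431233 216.18075374]
 [377.20757916 198.03798613]
 [376.92332496 180.05207319]]
```

View pics/s1g.png

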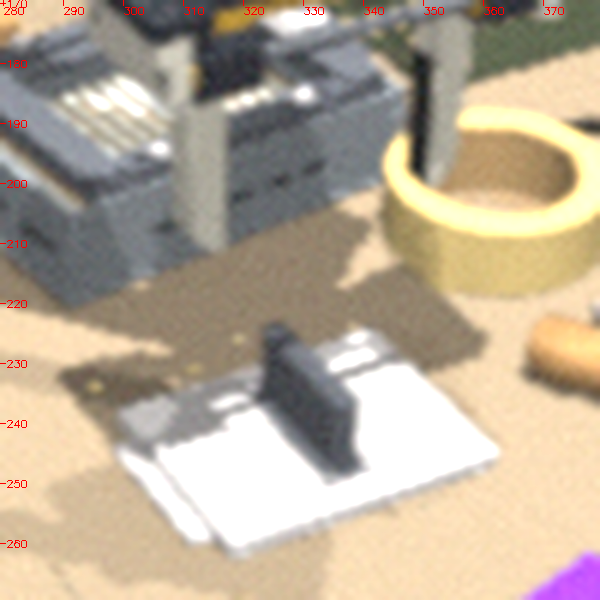

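carry_out([
  [0.5,0,40,0,0,0,-1],
  [0,0,40,0,0,0,-1],
  [0,0,20,0,0,0,-1],
  [0,0,8,0,0,0,-1],
  [0,0,0,0,0,0,-1],
])

```text
time_s: 3.95
tool_pos: [0.5042, -0.3901, 0.0159]
eef_rot: [-0.0, 1.0, -0.012, -0.0]
force: [-0.5, 0.3, -0.6]
opening: 0.0929
```

carry_out([
  [0,0,0,0,0,0,1],
  [0,0,0,0,0,0,1],
  [0,0,0,0,0,0,1],
  [0,0,0,0,0,0,1],
  [0,0,0,0,0,0,1],
])

```text
time_s: 4.58
tool_pos: [0.5042, -0.3904, 0.0157]
eef_rot: [0.0, 1.0, -0.013, 0.0]
force: [0.4, -0.0, -0.5]
opening: 0.0477
```

```bash
python3 - <<'E'
from grid import *
st()
E
```

```text
t 4.58 p [ 504.2 -390.4   15.7] yaw -0.025 z [ 0. -0. -1.] F [ 0.4 -0.  -0.5] M [-0.04  0.11  0.01] op 47.7
```

carry_out([
  [0,0,0,0,0,0,1],
  [0,0,0,0,0,0,1],
  [0,0,0,0,0,0,1],
  [0,0,0,0,0,0,1],
  [0,0,0,0,0,0,1],
])

```text
time_s: 5.2
tool_pos: [0.5041, -0.3904, 0.0156]
eef_rot: [-0.0, 1.0, -0.013, -0.0]
force: [0.2, -1.1, 0.2]
opening: 0.0118
```

```bash
python3 - <<'E'
from grid import *
st()
c=r.camera("side"); cv2.imwrite("pics/s2.png",c["image"][:,:,::-1]); 
grid("pics/s2.png",280,170,100,100,6,"pics/s2g.png")
E
```

```text
t 5.2 p [ 504.1 -390.4   15.6] yaw -0.025 z [-2.e-04  1.e-04 -1.e+00] F [ 0.2 -1.1  0.2] M [-0.07  0.07 -0.02] op 11.8
```

View pics/s2g.png

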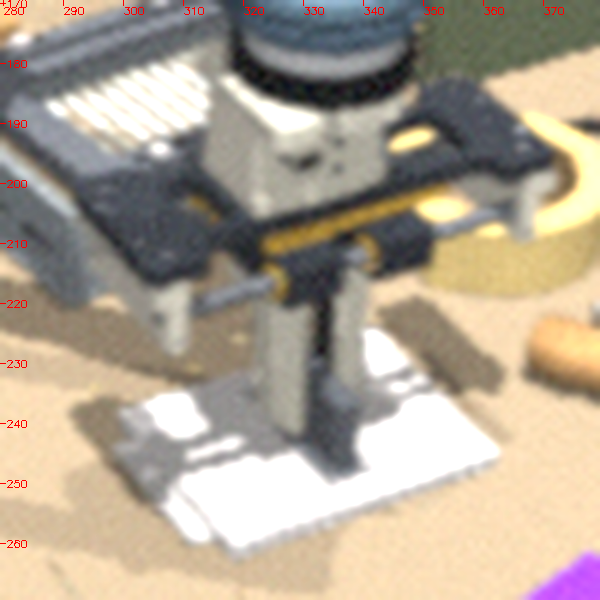

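carry_out([
  [0,0,-5,0,0,0,1],
  [0,0,-15,0,0,0,1],
  [0,0,-40,0,0,0,1],
  [0,0,-50,0,0,0,1],
  [0,0,-30,0,0,0,1],
])

```text
time_s: 5.88
tool_pos: [0.505, -0.3912, 0.1597]
eef_rot: [0.002, 1.0, -0.012, 0.002]
force: [-0.7, -0.3, -2.7]
opening: 0.0119
```

```bash
cat >> h.py <<'E'
FB=np.array([.5557,-.1790,.098])
OFF=np.array([0,1.3,15.6])/1000
def tcp(xo,zo,th,yo=0.):   # cover origin in box coords (mm) , tilt -> TCP pos, R
    O=pose([[xo,yo,zo]],FB)[0]; R=down(FB[2],th); return O-R.apply(OFF),R
def c2o(xc,zc,th,a=(-65.,4.)):  # cover point a at (xc,zc) -> origin
    c,s=np.cos(th),np.sin(th); return xc-(a[0]*c-a[1]*s), zc-(a[0]*s+a[1]*c)
def where():
    s,p,R=cur(); O=p+R.apply(OFF); z=R.as_matrix()[:,2]; x=R.as_matrix()[:,0]
    th=np.arcsin(x[2]); d=O-[FB[0],FB[1],0]; c,s_=np.cos(FB[2]),np.sin(FB[2])
    o=np.array([d[0]*c+d[1]*s_,-d[0]*s_+d[1]*c,d[2]])*1000
    ct,stt=np.cos(th),np.sin(th); pt=lambda a:(o[0]+a[0]*ct-a[1]*stt,o[2]+a[0]*stt+a[1]*ct)
    F=np.array(s["force"]); print("t",round(s["time_s"],2),"org",o.round(2),"th",round(th,4),"dyaw",round(np.arctan2(x[1],x[0])-FB[2],4),"roll",round(R.as_matrix()[2,1],4),"C",np.round(pt((-65,4)),2),"up",np.round(pt((-65,9)),2),"low",np.round(pt((-65,0)),2),"tip",np.round(pt((-75,4)),2),"far",np.round(pt((65,0)),2),
     "Fb",np.round([F[0]*c+F[1]*s_,-F[0]*s_+F[1]*c,F[2]],1),"M",np.round(s["ft_torque"],2),"op",round(s["opening"]*1000,1))
E
python3 - <<'E'
from h import *
st();where()
th=.436
xo,zo=c2o(-50,130,th); t,R=tcp(xo,zo,th); print(t); plan(t,R,10)
E
```

```text
t 5.88 p [ 505.  -391.2  159.7] yaw -0.0249 z [ 0.003  -0.0033 -1.    ] F [-0.7 -0.3 -2.7] M [-0.09 -0.01 -0.  ] op 11.9
t 5.88 org [ -71.35 -207.58  144.12] th 0.0031 dyaw -0.1229 roll 0.0032 C [-136.36  147.92] up [-136.38  152.92] low [-136.35  143.92] tip [-146.36  147.88] far [ -6.35 144.32] Fb [-0.7 -0.2 -2.7] M [-0.09 -0.01 -0.  ] op 11.9
[ 0.55957377 -0.17731288  0.16796541]
[4.9, -21.5, -0.9, 0.003, 0.043, -0.012]
[5.2, -21.5, -0.6, 0.003, 0.043, -0.012]
[5.5, -21.4, -0.3, 0.003, 0.043, -0.012]
[5.8, -21.3, 0.0, 0.003, 0.043, -0.012]
[6.0, -21.3, 0.3, 0.003, 0.043, -0.012]
[6.2, -21.2, 0.7, 0.003, 0.043, -0.012]
[6.5, -21.1, 1.0, 0.003, 0.043, -0.012]
[6.7, -21.0, 1.3, 0.003, 0.043, -0.012]
[6.8, -20.9, 1.7, 0.003, 0.043, -0.012]
[7.0, -20.8, 2.1, 0.003, 0.043, -0.012]
```

carry_out([
  [5,-21.5,-1,0,0.043,-0.012,1],
  [5,-21.5,-0.6,0,0.043,-0.012,1],
  [5.5,-21.4,-0.3,0,0.043,-0.012,1],
  [5.8,-21.3,0,0,0.043,-0.012,1],
  [6,-21.3,0.3,0,0.043,-0.012,1],
])

```text
time_s: 6.5
tool_pos: [0.5315, -0.2827, 0.1607]
eef_rot: [0.002, 0.994, 0.018, 0.108]
force: [-0.6, -1.2, -2.7]
opening: 0.0118
```

carry_out([
  [6.2,-21.2,0.7,0,0.043,-0.012,1],
  [6.5,-21.1,1,0,0.043,-0.012,1],
  [6.7,-21,1.3,0,0.043,-0.012,1],
  [6.8,-20.9,1.7,0,0.043,-0.012,1],
  [7,-20.8,2,0,0.043,-0.012,1],
])

```text
time_s: 7.12
tool_pos: [0.5591, -0.1758, 0.1628]
eef_rot: [0.003, 0.976, 0.048, 0.214]
force: [-0.1, 0.5, -3.1]
opening: 0.0117
```

carry_out([
  [0,0,0,0,0,0,1],
  [0,0,0,0,0,0,1],
])

```text
time_s: 7.38
tool_pos: [0.5594, -0.1773, 0.1626]
eef_rot: [0.003, 0.976, 0.048, 0.213]
force: [-0.9, -0.9, -2.5]
opening: 0.012
```

```bash
python3 - <<'E'
from grid import *
where()
c=r.camera("side"); cv2.imwrite("pics/s3.png",c["image"][:,:,::-1]); np.savez("s3.npz",**c)
grid("pics/s3.png",255,120,110,100,7,"pics/s3g.png")
c=r.camera("top"); cv2.imwrite("pics/t3.png",c["image"][:,:,::-1]); np.savez("t3.npz",**c)
grid("pics/t3.png",250,130,100,100,6,"pics/t3g.png")
E
```

```text
t 7.38 org [ 10.3   -0.38 148.46] th 0.4292 dyaw 0.0057 roll 0.0267 C [-50.47 125.05] up [-52.55 129.6 ] low [-48.81 121.41] tip [-59.56 120.89] far [ 69.41 175.51] Fb [-0.9 -0.8 -2.5] M [-0.1   0.47  0.03] op 12.0
```

View pics/s3g.png

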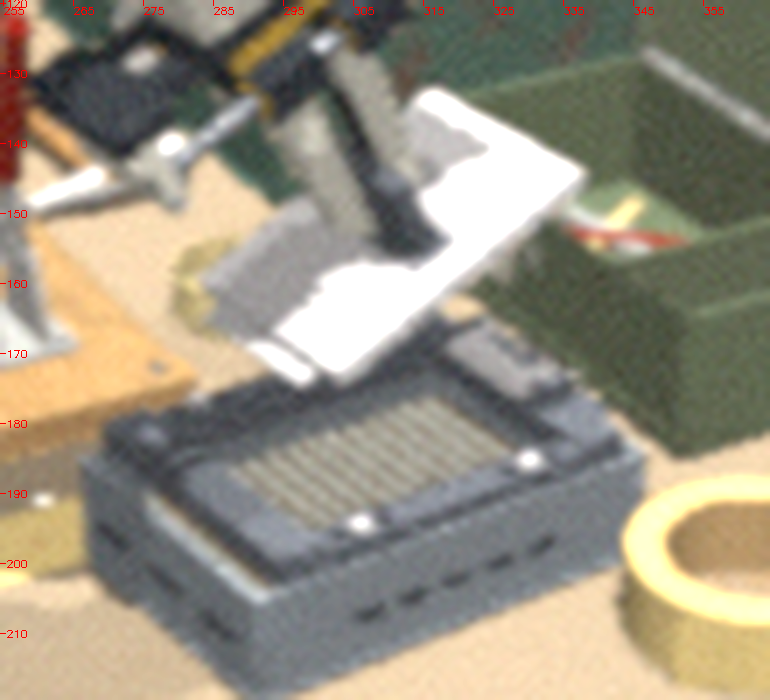

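View pics/t3g.png

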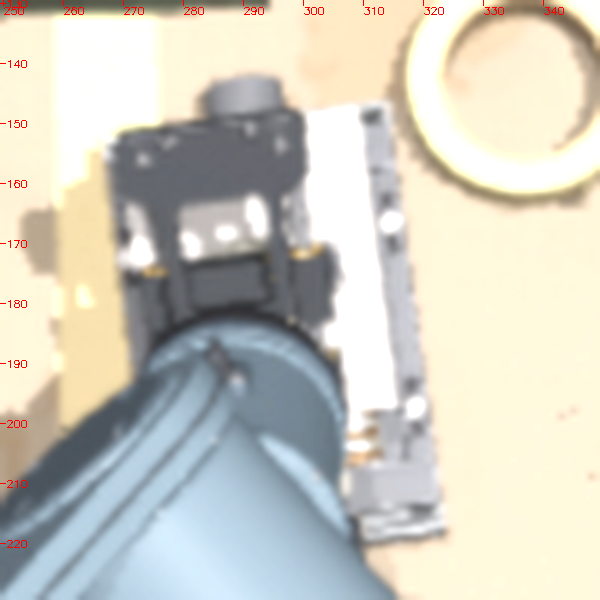

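```bash
cat >> h.py <<'E'
def overlay(c,src,x0,y0,w,h,sc,fn,d=-3.2):
    im=cv2.imread(src)[y0:y0+h,x0:x0+w]; im=cv2.resize(im,None,fx=sc,fy=sc,interpolation=cv2.INTER_LANCZOS4)
    def L(X,col):
        u=((proj(c,X)-[x0,y0]+.5)*sc-.5).round().astype(int); cv2.polylines(im,[u],False,col,1)
    s,p,R=cur(); O=p+R.apply(OFF); M=R.as_matrix()@np.diag([1,-1,-1])
    cv=lambda P:O+np.array(P)/1000@M.T
    Rr=lambda a,b,y,z:[[a,y,z],[b,y,z],[b,-y,z],[a,-y,z],[a,y,z]]
    L(cv(Rr(-65,65,50,9)),(0,0,255));L(cv(Rr(-65,65,50,0)),(0,128,255));L(cv(Rr(-75,-65,35,4)),(0,0,255));L(cv(Rr(-6,6,32,46)),(255,0,0))
    L(pose([[-65+d,53,67],[-65+d,-53,67]],FB),(0,255,0));L(pose([[67+d,53,66],[67+d,-53,66]],FB),(0,255,0))
    L(pose([[63+d,25,67.5],[63+d,-25,67.5]],FB),(255,255,0))
    cv2.imwrite(fn,im)
E
python3 - <<'E'
from h import *
overlay(dict(np.load("s3.npz")),"pics/s3.png",255,120,110,100,7,"pics/s3o.png")
overlay(dict(np.load("t3.npz")),"pics/t3.png",260,140,80,85,7,"pics/t3o.png")
th=.436
xo,zo=c2o(-50,125,th); t,R=tcp(xo,zo,th); print(t); plan(t,R,1)
E
```

```text
[ 0.55957377 -0.17731288  0.16296541]
[0.4, -0.3, -0.5, 0.027, 0.007, 0.005]
```

View pics/s3o.png

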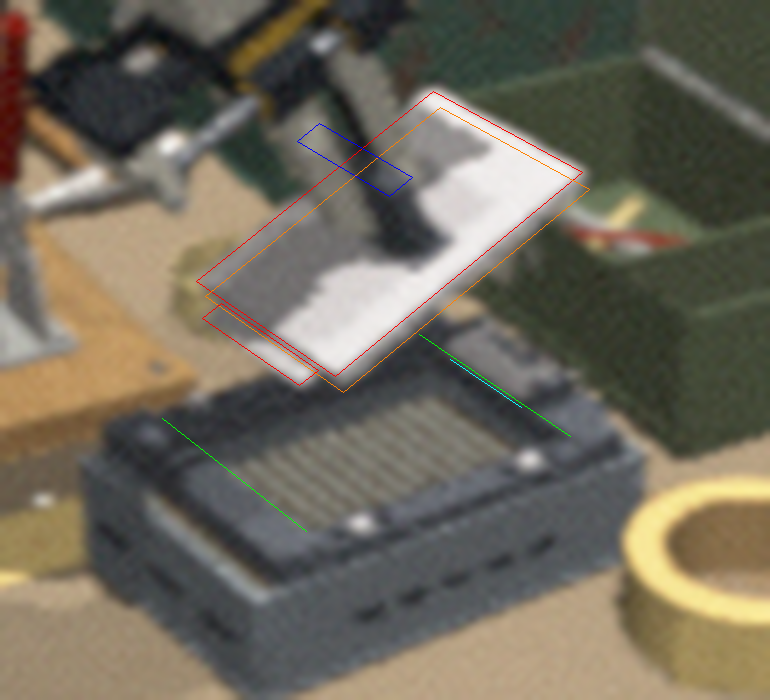

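View pics/t3o.png

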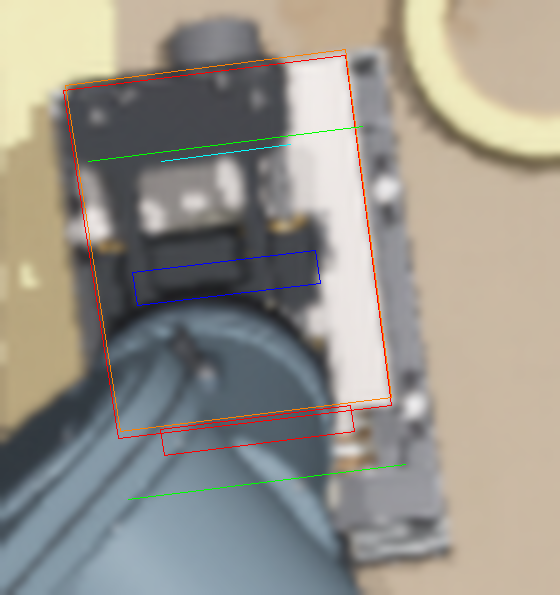

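carry_out([
  [0.4,-0.3,-0.5,0.027,0.007,0.005,1],
  [0,0,0,0,0,0,1],
])

```text
time_s: 7.72
tool_pos: [0.5593, -0.1773, 0.1623]
eef_rot: [-0.011, 0.975, 0.047, 0.216]
force: [-0.5, 0.6, -2.5]
opening: 0.0116
```

```bash
python3 - <<'E'
from h import *
where()
th=.436
t,R=tcp(*c2o(-50,72,th),th); plan(t,R,5)
E
```

```text
t 7.72 org [1.0370e+01 7.0000e-02 1.4818e+02] th 0.4361 dyaw -0.0018 roll -0.0018 C [-50.23 124.35] up [-52.35 128.88] low [-48.55 120.72] tip [-59.3  120.12] far [ 69.29 175.63] Fb [-0.4  0.6 -2.5] M [-0.07  0.48 -0.  ] op 11.6
[-4.4, 0.0, 9.5, -0.0, -0.0, -0.0]
[-4.4, 0.0, 9.5, -0.0, -0.0, -0.0]
[-4.4, 0.0, 9.5, -0.0, -0.0, -0.0]
[-4.4, 0.0, 9.5, -0.0, -0.0, -0.0]
[-4.4, 0.0, 9.5, -0.0, -0.0, -0.0]
```

carry_out([
  [-4.4,0,9.5,0,0,0,1],
  [-4.4,0,9.5,0,0,0,1],
  [-4.4,0,9.5,0,0,0,1],
  [-4.4,0,9.5,0,0,0,1],
  [-3,0,6.4,0,0,0,1],
])

```text
time_s: 8.35
tool_pos: [0.559, -0.1759, 0.1123]
eef_rot: [-0.012, 0.975, 0.048, 0.216]
force: [0.2, 0.2, -2.1]
opening: 0.0122
```

carry_out([
  [0,0,0,0,0,0,1],
])

```text
time_s: 8.48
tool_pos: [0.559, -0.1759, 0.1126]
eef_rot: [-0.012, 0.975, 0.048, 0.215]
force: [-0.2, -0.5, -3.6]
opening: 0.0119
```

```bash
python3 - <<'E'
from h import *
where()
c=r.camera("side"); cv2.imwrite("pics/s4.png",c["image"][:,:,::-1])
overlay(c,"pics/s4.png",255,120,110,100,7,"pics/s4o.png")
where()
E
```

```text
t 8.47 org [10.15  1.5  98.44] th 0.435 dyaw -0.0009 roll -0.0023 C [-50.49  74.68] up [-52.59  79.21] low [-48.8   71.05] tip [-59.56  70.46] far [ 69.09 125.83] Fb [-0.3 -0.5 -3.6] M [-0.13  0.5  -0.01] op 11.9
t 8.53 org [10.42  1.22 99.03] th 0.4357 dyaw -0.0006 roll -0.0016 C [-50.2   75.22] up [-52.31  79.76] low [-48.51  71.6 ] tip [-59.26  71.  ] far [ 69.35 126.46] Fb [-0.   0.2 -2.2] M [-0.14  0.43 -0.04] op 11.6
```

View pics/s4o.png

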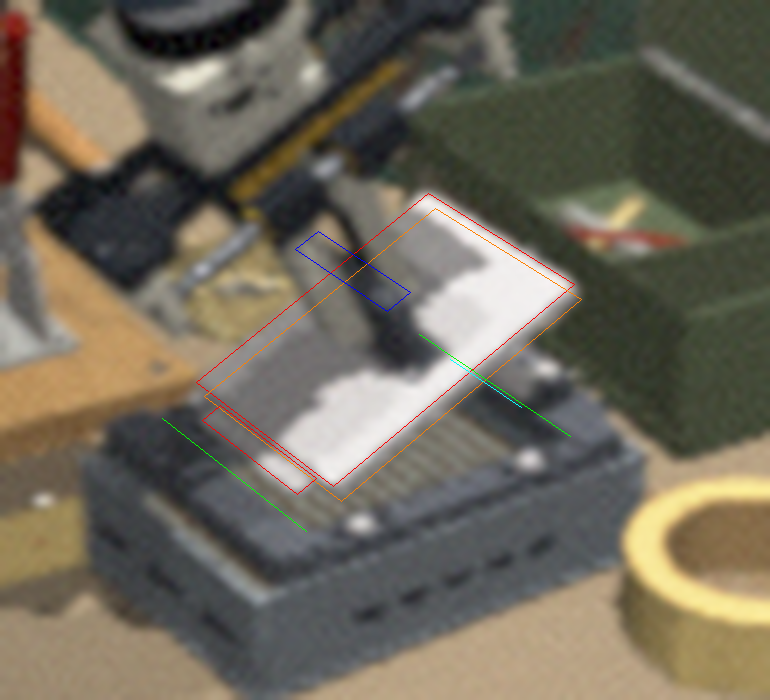

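carry_out([
  [-1.7,1,3.6,0,0,0,1],
  [-1.3,0,2.7,0,0,0,1],
  [-0.8,0,1.8,0,0,0,1],
  [0,0,0,0,0,0,1],
])

```text
time_s: 9.02
tool_pos: [0.5593, -0.1771, 0.1043]
eef_rot: [-0.011, 0.975, 0.048, 0.216]
force: [-0.8, -0.3, -2.3]
opening: 0.0118
```

```bash
python3 - <<'E'
from h import *
where()
E
```

```text
t 9.03 org [10.32  0.25 90.13] th 0.4357 dyaw -0.0006 roll -0.0015 C [-50.3   66.32] up [-52.41  70.85] low [-48.61  62.7 ] tip [-59.36  62.1 ] far [ 69.24 117.56] Fb [-0.8 -0.2 -2.3] M [-0.08  0.47  0.07] op 11.8
```

carry_out([
  [-0.8,0,1.8,0,0,0,1],
  [-0.4,0,0.9,0,0,0,1],
  [-0.4,0,0.9,0,0,0,1],
])

```text
time_s: 9.4
tool_pos: [0.5594, -0.1772, 0.1005]
eef_rot: [-0.011, 0.975, 0.048, 0.216]
force: [0.7, -0.4, -2.3]
opening: 0.0118
```

carry_out([
  [-0.4,0,0.9,0,0,0,1],
])

```text
time_s: 9.52
tool_pos: [0.5595, -0.1772, 0.0995]
eef_rot: [-0.011, 0.975, 0.048, 0.216]
force: [-0.1, -0.5, -2.5]
opening: 0.0116
```

```bash
python3 - <<'E'
from h import *
where()
E
```

```text
t 9.53 org [10.5   0.15 85.35] th 0.436 dyaw -0.0004 roll -0.0012 C [-50.11  61.53] up [-52.22  66.06] low [-48.42  57.9 ] tip [-59.17  57.31] far [ 69.42 112.8 ] Fb [-0.1 -0.5 -2.5] M [-0.08  0.44 -0.01] op 11.6
```

Predicted rail contact is 0.9 mm below. I'll feel for it in half-millimetre steps.

carry_out([
  [-0.2,0,0.5,0,0,0,1],
])

```text
time_s: 9.65
tool_pos: [0.5595, -0.1772, 0.0989]
eef_rot: [-0.011, 0.975, 0.048, 0.216]
force: [-0.3, -0.2, -2.2]
opening: 0.0119
```

carry_out([
  [-0.2,0,0.5,0,0,0,1],
])

```text
time_s: 9.78
tool_pos: [0.5595, -0.1772, 0.0984]
eef_rot: [-0.011, 0.975, 0.048, 0.216]
force: [0.0, 0.4, -2.1]
opening: 0.0119
```

carry_out([
  [-0.2,0,0.5,0,0,0,1],
])

```text
time_s: 9.9
tool_pos: [0.5597, -0.1772, 0.0981]
eef_rot: [-0.011, 0.975, 0.048, 0.216]
force: [-1.1, 0.2, 1.9]
opening: 0.0118
```

```bash
python3 - <<'E'
from h import *
where()
E
```

```text
t 9.9 org [10.71  0.11 83.99] th 0.4362 dyaw -0.0002 roll -0.001 C [-49.89  60.15] up [-52.    64.68] low [-48.2   56.53] tip [-58.95  55.93] far [ 69.62 111.46] Fb [-1.1  0.3  1.9] M [-0.04  0.65  0.05] op 11.8
```

carry_out([
  [0.4,0,-1,0,0,0,1],
  [-1.8,0,-0.8,0,0,0,1],
  [-1.8,0,-0.8,0,0,0,1],
  [-1.8,0,-0.8,0,0,0,1],
])

```text
time_s: 10.4
tool_pos: [0.5534, -0.1777, 0.0988]
eef_rot: [-0.011, 0.975, 0.048, 0.216]
force: [0.1, 0.1, -2.9]
opening: 0.0115
```

carry_out([
  [-0.9,0,-0.4,0,0,0,1],
  [-0.9,0,-0.4,0,0,0,1],
])

```text
time_s: 10.65
tool_pos: [0.5516, -0.178, 0.0989]
eef_rot: [-0.011, 0.975, 0.048, 0.216]
force: [-0.2, -0.4, -2.7]
opening: 0.0117
```

```bash
python3 - <<'E'
from h import *
where()
E
```

```text
t 10.65 org [ 2.56  0.12 84.72] th 0.436 dyaw -0.0006 roll -0.0012 C [-58.05  60.89] up [-60.16  65.43] low [-56.36  57.27] tip [-67.11  56.67] far [ 61.48 112.16] Fb [-0.2 -0.4 -2.7] M [-0.09  0.47 -0.05] op 11.7
```

carry_out([
  [-0.9,0,-0.4,0,0,0,1],
  [-0.9,0,-0.4,0,0,0,1],
])

```text
time_s: 10.9
tool_pos: [0.5496, -0.1781, 0.0988]
eef_rot: [-0.011, 0.975, 0.048, 0.216]
force: [-0.3, -0.3, -2.5]
opening: 0.0119
```

carry_out([
  [-0.9,0,-0.4,0,0,0,1],
  [-0.9,0,-0.4,0,0,0,1],
])

```text
time_s: 11.15
tool_pos: [0.5477, -0.1783, 0.0988]
eef_rot: [-0.011, 0.975, 0.048, 0.216]
force: [-0.1, 0.8, -3.4]
opening: 0.0118
```

carry_out([
  [-0.9,0,-0.4,0,0,0,1],
])

```text
time_s: 11.28
tool_pos: [0.5467, -0.1784, 0.0988]
eef_rot: [-0.011, 0.975, 0.048, 0.216]
force: [0.1, 0.1, -2.0]
opening: 0.012
```

carry_out([
  [-0.9,0,-0.4,0,0,0,1],
])

```text
time_s: 11.4
tool_pos: [0.5457, -0.1786, 0.0988]
eef_rot: [-0.011, 0.975, 0.048, 0.216]
force: [0.6, 0.2, -2.8]
opening: 0.0114
```

```bash
python3 - <<'E'
from h import *
where()
E
```

```text
t 11.4 org [-3.3   0.12 84.63] th 0.436 dyaw -0.0004 roll -0.0011 C [-63.91  60.81] up [-66.02  65.34] low [-62.22  57.18] tip [-72.97  56.58] far [ 55.62 112.08] Fb [ 0.6  0.1 -2.8] M [-0.1   0.45 -0.03] op 11.4
```

carry_out([
  [-0.9,0,-0.4,0,0,0,1],
])

```text
time_s: 11.52
tool_pos: [0.5447, -0.1786, 0.0987]
eef_rot: [-0.011, 0.975, 0.048, 0.216]
force: [-0.5, -0.1, -3.6]
opening: 0.012
```

carry_out([
  [-0.7,0,-0.3,0,0,0,1],
])

```text
time_s: 11.65
tool_pos: [0.5439, -0.1787, 0.0987]
eef_rot: [-0.011, 0.975, 0.048, 0.216]
force: [0.2, -1.2, -2.8]
opening: 0.0116
```

carry_out([
  [-0.7,0,-0.3,0,0,0,1],
])

```text
time_s: 11.78
tool_pos: [0.5432, -0.1788, 0.0987]
eef_rot: [-0.011, 0.975, 0.048, 0.216]
force: [0.8, -0.6, -2.6]
opening: 0.012
```

```bash
python3 - <<'E'
from h import *
where()
E
```

```text
t 11.78 org [-5.79  0.15 84.56] th 0.436 dyaw -0.0004 roll -0.0012 C [-66.4   60.74] up [-68.51  65.27] low [-64.71  57.11] tip [-75.47  56.51] far [ 53.13 112.01] Fb [ 0.8 -0.7 -2.6] M [-0.02  0.26  0.06] op 12.0
```

carry_out([
  [-0.45,0,-0.2,0,0,0,1],
])

```text
time_s: 11.9
tool_pos: [0.5431, -0.1788, 0.0989]
eef_rot: [-0.011, 0.975, 0.048, 0.216]
force: [3.4, 0.3, -4.0]
opening: 0.0118
```

```bash
python3 - <<'E'
from h import *
where()
E
```

```text
t 11.9 org [-5.96  0.13 84.72] th 0.4366 dyaw -0.0007 roll -0.0013 C [-66.56  60.86] up [-68.67  65.39] low [-64.87  57.24] tip [-75.62  56.63] far [ 52.94 112.2 ] Fb [ 3.4 -0.  -4. ] M [ 0.14 -0.1   0.14] op 11.8
```

carry_out([
  [-0.45,0,-0.2,0,0,0,1],
])

```text
time_s: 12.02
tool_pos: [0.5429, -0.1788, 0.099]
eef_rot: [-0.011, 0.975, 0.048, 0.217]
force: [6.0, 1.6, -4.3]
opening: 0.0117
```

```bash
python3 - <<'E'
from h import *
where()
E
```

```text
t 12.03 org [-6.14  0.15 84.86] th 0.4371 dyaw -0.0007 roll -0.0013 C [-66.72  60.97] up [-68.83  65.5 ] low [-65.02  57.35] tip [-75.78  56.74] far [ 52.75 112.38] Fb [ 6.1  1.  -4.3] M [ 0.37 -0.74  0.24] op 11.7
```

carry_out([
  [1.5,0,0.7,0,0,0,1],
  [0,0,0,0,0,0,1],
])

```text
time_s: 12.28
tool_pos: [0.5437, -0.1787, 0.0985]
eef_rot: [-0.011, 0.975, 0.048, 0.216]
force: [0.9, -0.1, -2.3]
opening: 0.0116
```

```bash
cat >> h.py <<'E'
def swing(ths,upx=-67.5,lowz=57.0,yo=0.):
    s,p,R=cur(); print("rows:")
    for th in ths:
        c,sn=np.cos(th),np.sin(th); xo,_=c2o(upx,0,th,(-65,9)); _,zo=c2o(0,lowz,th,(-65,0))
        t,Rn=tcp(xo,zo,th,yo); sh=R.inv().apply(t-p)*1000; tu=(R.inv()*Rn).as_rotvec()
        print(np.r_[sh.round(1),tu.round(3)].tolist()); p,R=t,Rn
E
python3 - <<'E'
from h import *
where()
swing([.38,.32,.26,.20,.15])
E
```

```text
t 12.28 org [-5.29  0.15 84.37] th 0.4354 dyaw -0.0002 roll -0.0011 C [-65.91  60.58] up [-68.02  65.11] low [-64.22  56.95] tip [-74.97  56.36] far [ 53.65 111.79] Fb [ 0.9 -0.2 -2.3] M [-0.11  0.44  0.  ] op 11.6
rows:
[0.8, 0.1, 3.6, -0.001, -0.055, -0.0]
[0.3, 0.0, 3.7, 0.0, -0.06, 0.0]
[0.3, -0.0, 3.8, 0.0, -0.06, 0.0]
[0.3, -0.0, 3.8, 0.0, -0.06, 0.0]
[0.3, 0.0, 3.2, -0.0, -0.05, 0.0]
```

carry_out([
  [0.8,0.1,3.6,0,-0.055,0,1],
  [0.3,0,3.7,0,-0.06,0,1],
])

```text
time_s: 12.52
tool_pos: [0.5474, -0.1788, 0.0923]
eef_rot: [-0.008, 0.986, 0.048, 0.158]
force: [0.0, -0.1, -2.8]
opening: 0.0118
```

carry_out([
  [0.3,0,3.8,0,-0.06,0,1],
])

```text
time_s: 12.65
tool_pos: [0.549, -0.1785, 0.0888]
eef_rot: [-0.007, 0.99, 0.048, 0.129]
force: [0.5, 0.0, -2.4]
opening: 0.012
```

```bash
python3 - <<'E'
from h import *
where()
c=r.camera("side"); cv2.imwrite("pics/s5.png",c["image"][:,:,::-1])
overlay(c,"pics/s5.png",255,120,110,100,7,"pics/s5o.png",d=-3.5)
where()
swing([.21,.16,.12])
E
```

```text
t 12.65 org [-2.61 -0.1  73.72] th 0.2586 dyaw -0.0005 roll -0.0009 C [-66.47  60.96] up [-67.75  65.8 ] low [-65.45  57.1 ] tip [-76.14  58.4 ] far [60.23 90.34] Fb [ 0.5 -0.  -2.4] M [-0.05  0.27  0.01] op 12.0
t 12.7 org [-1.42 -0.66 73.97] th 0.2579 dyaw -0.0004 roll 0.0 C [-65.29  61.26] up [-66.57  66.09] low [-64.27  57.39] tip [-74.96  58.71] far [61.43 90.55] Fb [ 1.7 -0.9 -1.9] M [-0.14  0.21 -0.05] op 11.8
rows:
[-0.7, -0.7, 3.2, 0.0, -0.048, -0.0]
[0.3, -0.0, 3.2, -0.0, -0.05, 0.0]
[0.2, 0.0, 2.6, 0.0, -0.04, 0.0]
```

View pics/s5o.png

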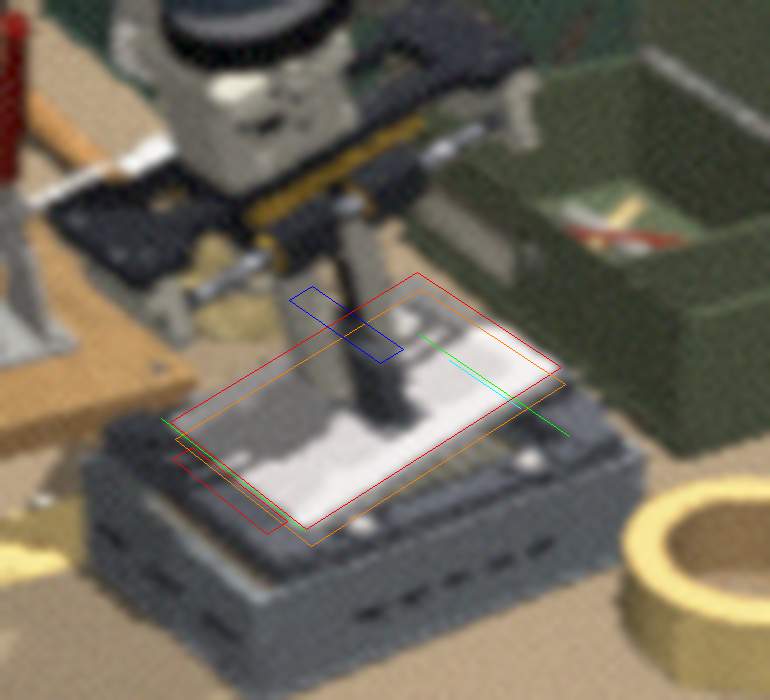

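carry_out([
  [0,0,0,0,0,0,1],
])

```text
time_s: 12.82
tool_pos: [0.5496, -0.178, 0.0887]
eef_rot: [-0.007, 0.99, 0.049, 0.13]
force: [1.1, -0.2, -1.9]
opening: 0.012
```

```bash
python3 - <<'E'
from h import *
where()
swing([.21,.16,.13])
E
```

```text
t 12.82 org [-1.97  0.29 73.67] th 0.2617 dyaw 0.001 roll -0.0013 C [-65.79  60.72] up [-67.08  65.55] low [-64.75  56.85] tip [-75.45  58.13] far [60.82 90.49] Fb [ 1.1 -0.3 -1.9] M [-0.15  0.13  0.07] op 12.0
rows:
[-0.1, 0.3, 3.0, -0.002, -0.052, 0.001]
[0.3, -0.0, 3.2, -0.0, -0.05, 0.0]
[0.2, 0.0, 1.9, 0.0, -0.03, 0.0]
```

carry_out([
  [0,0.2,3,0,-0.052,0,1],
  [0.3,0,3.2,0,-0.05,0,1],
])

```text
time_s: 13.08
tool_pos: [0.5504, -0.1783, 0.0829]
eef_rot: [-0.005, 0.996, 0.049, 0.079]
force: [-0.3, 0.2, -3.1]
opening: 0.0118
```

carry_out([
  [0,0,0,0,0,0,1],
])

```text
time_s: 13.2
tool_pos: [0.5512, -0.1781, 0.0827]
eef_rot: [-0.005, 0.996, 0.049, 0.08]
force: [0.1, -0.5, -2.7]
opening: 0.0119
```

```bash
python3 - <<'E'
from h import *
where()
swing([.13,.10,.08])
E
```

```text
t 13.2 org [-1.93  0.07 67.31] th 0.1599 dyaw 0.0007 roll -0.0017 C [-66.74  60.91] up [-67.53  65.85] low [-66.1   56.96] tip [-76.61  59.32] far [62.24 77.66] Fb [ 0.1 -0.5 -2.7] M [-0.11  0.22  0.03] op 11.9
rows:
[0.2, 0.0, 1.9, -0.002, -0.03, 0.001]
[0.2, 0.0, 1.9, -0.0, -0.03, -0.0]
[0.1, -0.0, 1.3, 0.0, -0.02, 0.0]
```

carry_out([
  [0.2,0,1.9,0,-0.03,0,1],
])

```text
time_s: 13.32
tool_pos: [0.5508, -0.1781, 0.081]
eef_rot: [-0.004, 0.997, 0.048, 0.064]
force: [1.2, -0.0, -2.9]
opening: 0.0118
```

carry_out([
  [0.2,0,1.9,0,-0.03,0,1],
])

```text
time_s: 13.45
tool_pos: [0.5513, -0.1783, 0.0795]
eef_rot: [-0.003, 0.998, 0.049, 0.048]
force: [-3.8, 0.6, 2.7]
opening: 0.0117
```

```bash
python3 - <<'E'
from h import *
where()
swing([.08,.06,.04])
E
```

```text
t 13.45 org [-2.81 -0.2  63.97] th 0.0971 dyaw -0.0004 roll -0.0013 C [-67.89  61.65] up [-68.38  66.62] low [-67.51  57.67] tip [-77.85  60.68] far [61.88 70.27] Fb [-3.7  1.   2.7] M [-0.03  0.44  0.04] op 11.7
rows:
[0.9, -0.2, 1.8, -0.001, -0.017, -0.0]
[0.1, 0.0, 1.3, -0.0, -0.02, -0.0]
[0.1, -0.0, 1.3, 0.0, -0.02, 0.0]
```

carry_out([
  [0.1,0,1.9,0,-0.02,0,1],
])

```text
time_s: 13.58
tool_pos: [0.5519, -0.1783, 0.0775]
eef_rot: [-0.002, 0.998, 0.049, 0.038]
force: [-3.4, 0.0, 0.4]
opening: 0.0115
```

carry_out([
  [0.1,0,1.6,0,-0.02,0,1],
])

```text
time_s: 13.7
tool_pos: [0.5523, -0.1783, 0.076]
eef_rot: [-0.002, 0.998, 0.049, 0.029]
force: [-3.5, -1.0, 5.2]
opening: 0.0112
```

```bash
python3 - <<'E'
from h import *
where()
swing([.08,.06,.04])
E
```

```text
t 13.7 org [-2.4  -0.25 60.39] th 0.0574 dyaw 0.0004 roll -0.0009 C [-67.53  60.66] up [-67.81  65.65] low [-67.3   56.66] tip [-77.51  60.08] far [62.49 64.12] Fb [-3.5 -0.7  5.2] M [-0.19  0.96  0.02] op 11.2
rows:
[0.2, -0.3, -1.8, -0.001, 0.023, 0.0]
[0.1, 0.0, 1.3, -0.0, -0.02, -0.0]
[0.1, -0.0, 1.3, 0.0, -0.02, 0.0]
```

carry_out([
  [0.1,0,1.4,0,-0.02,0,1],
])

```text
time_s: 13.82
tool_pos: [0.5527, -0.1782, 0.0747]
eef_rot: [-0.001, 0.999, 0.049, 0.019]
force: [-2.5, 0.9, 6.0]
opening: 0.0118
```

carry_out([
  [0.1,0,1.4,0,-0.02,0,1],
])

```text
time_s: 13.95
tool_pos: [0.5531, -0.1782, 0.0733]
eef_rot: [-0.001, 0.999, 0.049, 0.009]
force: [-1.8, 0.4, 6.9]
opening: 0.0117
```

```bash
python3 - <<'E'
from h import *
where()
swing([.02,.0])
E
```

```text
t 13.95 org [-2.26 -0.25 57.66] th 0.0182 dyaw 0.0003 roll -0.0008 C [-67.32  60.48] up [-67.41  65.48] low [-67.25  56.48] tip [-77.32  60.3 ] far [62.73 58.84] Fb [-1.7  0.6  6.9] M [-0.11  0.89  0.03] op 11.7
rows:
[-0.1, -0.3, -0.6, -0.001, 0.002, 0.0]
[0.1, 0.0, 1.3, -0.0, -0.02, 0.0]
```

carry_out([
  [0,0,1,0,-0.012,0,1],
])

```text
time_s: 14.08
tool_pos: [0.5533, -0.1782, 0.0725]
eef_rot: [-0.001, 0.999, 0.049, 0.003]
force: [-4.4, 1.2, 14.5]
opening: 0.0119
```

```bash
python3 - <<'E'
from h import *
where()
E
```

```text
t 14.07 org [-2.22 -0.27 56.94] th 0.0065 dyaw 0.0005 roll -0.0007 C [-67.24  60.51] up [-67.28  65.51] low [-67.22  56.51] tip [-77.24  60.45] far [62.78 57.36] Fb [-4.3  1.6 14.5] M [-0.05  1.35 -0.01] op 11.9
```

carry_out([
  [0,0,0.6,0,-0.008,0,1],
])

```text
time_s: 14.2
tool_pos: [0.5532, -0.1782, 0.0725]
eef_rot: [-0.0, 0.999, 0.049, -0.001]
force: [-6.4, 0.9, 14.5]
opening: 0.0121
```

```bash
python3 - <<'E'
from h import *
where()
E
```

```text
t 14.2 org [-2.46 -0.24 56.92] th -0.0013 dyaw 0.0005 roll -0.0006 C [-67.46  61.01] up [-67.45  66.01] low [-67.46  57.01] tip [-77.46  61.02] far [62.54 56.84] Fb [-6.3  1.6 14.5] M [ 0.08  1.01 -0.03] op 12.1
```

```bash
python3 - <<'E'
from grid import *
c=r.camera("side"); cv2.imwrite("pics/s6.png",c["image"][:,:,::-1])
grid("pics/s6.png",260,150,100,70,8,"pics/s6g.png")
where()
E
```

```text
t 14.25 org [-2.44 -0.26 56.95] th -0.0015 dyaw 0.0004 roll -0.0006 C [-67.44  61.05] up [-67.43  66.05] low [-67.44  57.05] tip [-77.44  61.06] far [62.56 56.86] Fb [-6.8  2.8 11.7] M [-0.01  0.93  0.04] op 11.6
```

View pics/s6g.png

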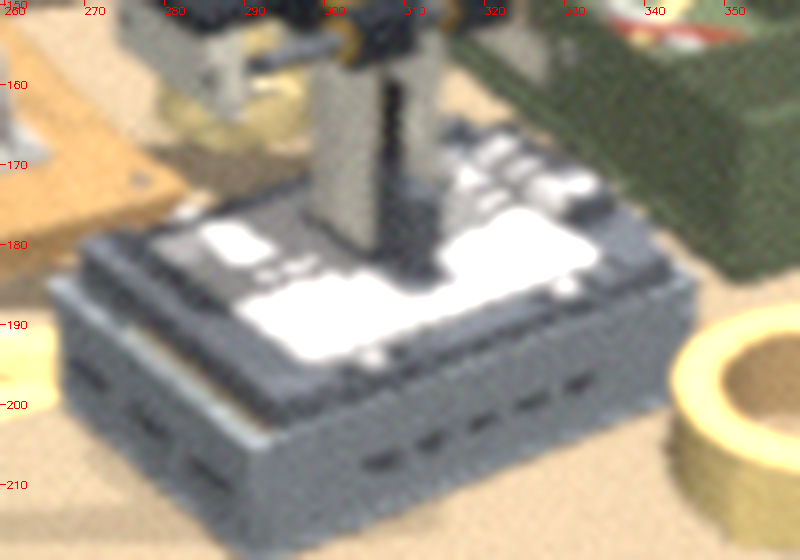

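carry_out([
  [0.5,0,0.5,0,0,0,1],
  [0,0,0,0,0,0,1],
])

```text
time_s: 14.5
tool_pos: [0.5532, -0.1782, 0.0725]
eef_rot: [-0.0, 0.999, 0.049, -0.001]
force: [-8.3, 0.3, 14.0]
opening: 0.0116
```

```bash
python3 - <<'E'
from h import *
where()
E
```

```text
t 14.5 org [-2.44 -0.28 56.95] th -0.0014 dyaw 0.0004 roll -0.0004 C [-67.43  61.04] up [-67.43  66.04] low [-67.44  57.04] tip [-77.43  61.05] far [62.56 56.86] Fb [-8.3  1.1 14. ] M [0.06 1.24 0.  ] op 11.6
```

carry_out([
  [-0.8,0,-0.6,0,0,0,1],
  [0,0,0,0,0,0,1],
])

```text
time_s: 14.75
tool_pos: [0.5532, -0.1782, 0.0726]
eef_rot: [-0.0, 0.999, 0.049, 0.0]
force: [-2.4, -0.4, 8.8]
opening: 0.0121
```

```bash
python3 - <<'E'
from h import *
where()
E
```

```text
t 14.75 org [-2.41 -0.25 56.97] th 0.0001 dyaw 0.0002 roll -0.0005 C [-67.41  60.96] up [-67.41  65.96] low [-67.41  56.96] tip [-77.41  60.96] far [62.59 56.98] Fb [-2.4 -0.2  8.8] M [0.05 0.62 0.01] op 12.1
```

carry_out([
  [-0.6,0,-0.6,0,0,0,1],
  [0,0,0,0,0,0,1],
])

```text
time_s: 15.0
tool_pos: [0.5532, -0.1783, 0.0726]
eef_rot: [-0.0, 0.999, 0.049, 0.001]
force: [1.3, 0.4, 3.1]
opening: 0.0117
```

```bash
python3 - <<'E'
from h import *
where()
E
```

```text
t 15.0 org [-2.43 -0.3  56.98] th 0.0011 dyaw 0.0001 roll -0.0006 C [-67.44  60.91] up [-67.44  65.91] low [-67.43  56.91] tip [-77.44  60.89] far [62.57 57.05] Fb [1.3 0.3 3.1] M [ 0.15 -0.16  0.05] op 11.7
```

carry_out([
  [0.2,0,-0.5,0,0,0,1],
  [0,0,0,0,0,0,1],
])

```text
time_s: 15.25
tool_pos: [0.5527, -0.1783, 0.0725]
eef_rot: [-0.0, 0.999, 0.049, -0.0]
force: [3.3, -0.1, 2.1]
opening: 0.0117
```

```bash
python3 - <<'E'
from h import *
where()
E
```

```text
t 15.25 org [-2.91 -0.28 56.95] th -0.0001 dyaw 0.0 roll -0.0009 C [-67.91  60.95] up [-67.91  65.95] low [-67.91  56.95] tip [-77.91  60.96] far [62.09 56.94] Fb [ 3.2 -0.4  2.1] M [-0.06 -0.44  0.05] op 11.7
```

carry_out([
  [0.5,0,-0.4,0,0,0,1],
  [0,0,0,0,0,0,1],
])

```text
time_s: 15.5
tool_pos: [0.5524, -0.1782, 0.0727]
eef_rot: [-0.001, 0.999, 0.049, -0.001]
force: [-0.0, -0.8, 0.2]
opening: 0.0119
```

```bash
python3 - <<'E'
from h import *
where()
E
```

```text
t 15.5 org [-3.24 -0.17 57.05] th -0.0017 dyaw 0.0001 roll -0.0013 C [-68.24  61.16] up [-68.23  66.16] low [-68.24  57.16] tip [-78.24  61.18] far [61.76 56.94] Fb [-0.1 -0.8  0.2] M [-0.2  -0.27  0.04] op 11.9
```

carry_out([
  [0,0,0,0,0,0,0.2],
  [0,0,0,0,0,0,0.2],
  [0,0,0,0,0,0,0.2],
  [0,0,0,0,0,0,0.2],
  [0,0,0,0,0,0,0.2],
])

```text
time_s: 16.12
tool_pos: [0.5526, -0.1781, 0.073]
eef_rot: [-0.001, 0.999, 0.049, -0.001]
force: [0.4, -0.3, -0.2]
opening: 0.0372
```

carry_out([
  [0,0,-15,0,0,0,0.2],
  [0,0,-30,0,0,0,0.2],
  [0,0,-50,0,0,0,0.2],
  [-50,0,-30,0,0,0,0.2],
  [-60,0,0,0,0,0,0.2],
])

```text
time_s: 16.75
tool_pos: [0.4444, -0.1904, 0.2019]
eef_rot: [0.002, 0.999, 0.05, 0.002]
force: [-0.1, -1.1, 0.3]
opening: 0.0373
```

carry_out([
  [-40,-20,0,0,0,0,0.2],
  [-10,-40,0,0,0,0,0.2],
  [0,-50,0,0,0,0,0.2],
  [0,-50,0,0,0,0,0.2],
  [0,-50,0,0,0,0,0.2],
])

```text
time_s: 17.38
tool_pos: [0.3729, 0.0163, 0.1997]
eef_rot: [-0.0, 0.999, 0.049, 0.001]
force: [1.1, 0.5, -0.2]
opening: 0.0372
```

```bash
python3 - <<'E'
from grid import *
st()
c=r.camera("side"); cv2.imwrite("pics/s7.png",c["image"][:,:,::-1])
grid("pics/s7.png",260,150,100,70,8,"pics/s7g.png")
c=r.camera("top"); cv2.imwrite("pics/t7.png",c["image"][:,:,::-1])
grid("pics/t7.png",262,140,64,50,12,"pics/t7g.png")
E
```

```text
t 17.38 p [372.9  16.3 199.7] yaw 0.0972 z [ 1.3e-03  6.0e-04 -1.0e+00] F [ 1.1  0.5 -0.2] M [-0.08  0.01  0.03] op 37.2
```

View pics/s7g.png

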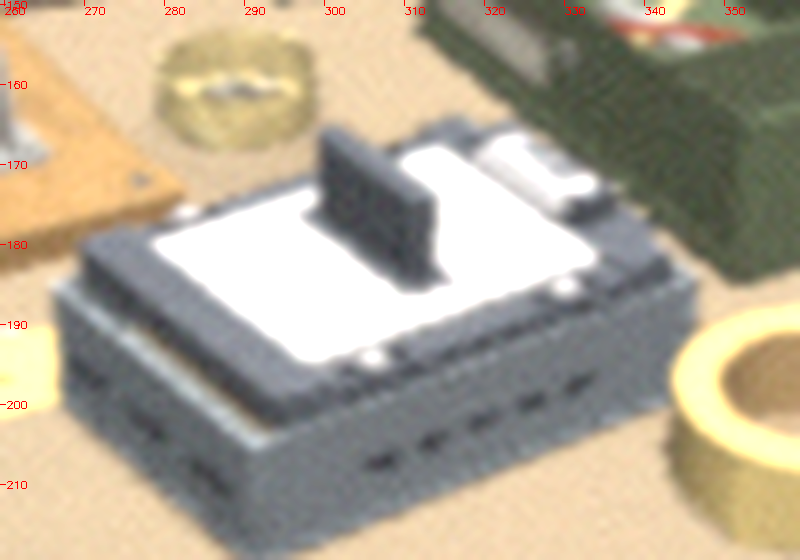

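View pics/t7g.png

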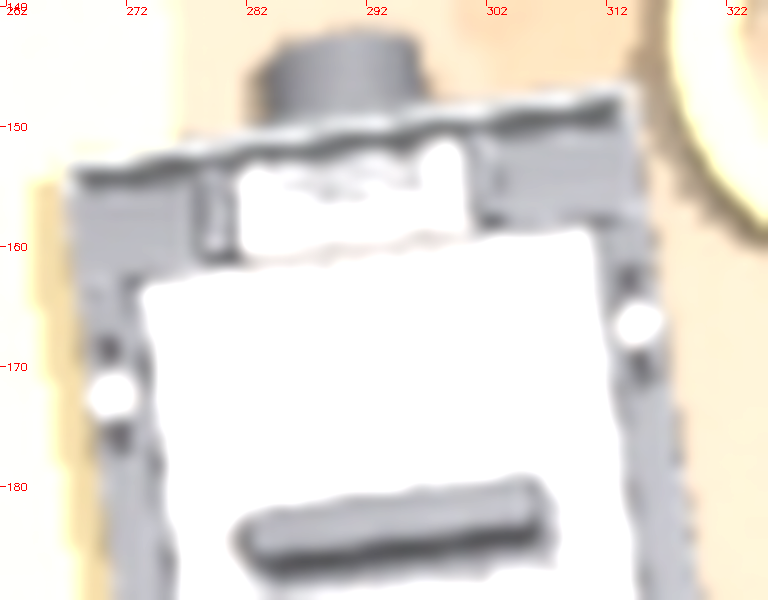

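View pics/t7.png

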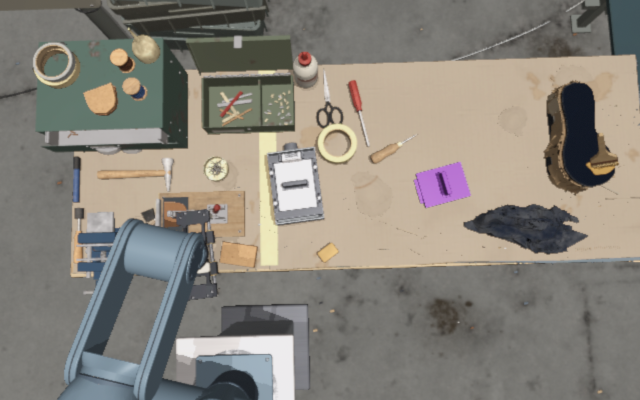

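```bash
python3 - <<'E'
from h import *
def crop(f,x,y,w,h,k): return cv2.resize(cv2.imread(f)[y:y+h,x:x+w],None,fx=k,fy=k,interpolation=cv2.INTER_CUBIC)
a=np.hstack([crop("pics/top0.png",272,145,36,22,10),crop("pics/t7.png",272,145,36,22,10)])
b=np.hstack([crop("pics/side0.png",312,160,30,28,12),crop("pics/s7.png",312,160,30,28,12)])
cv2.imwrite("pics/cmp.png",np.vstack([a,b]) if a.shape[1]==b.shape[1] else a); print(a.shape,b.shape)
# column profile along box x through nose in top view, mean over nose width
for f in("pics/top0.png","pics/t7.png"):
    g=cv2.imread(f)[:,:,1].astype(np.float32); prof=[]
    p=lambda X:proj(dict(np.load("top0.npz")),pose(X,FB))
    for x in range(50,90,2):
        u=p([[x,y,70] for y in range(-15,16,3)]).astype(np.float32); prof.append(cv2.remap(g,u[:,0],u[:,1],cv2.INTER_CUBIC).mean())
    print(np.round(prof).astype(int).tolist())
    cs=dict(np.load("side0.npz")); g=cv2.imread(f.replace("top0","side0").replace("t7","s7"))[:,:,1].astype(np.float32); prof=[]
    for x in range(50,90,2):
        u=proj(cs,pose([[x,y,75] for y in range(-15,16,3)],FB)).astype(np.float32); prof.append(cv2.remap(g,u[:,0],u[:,1],cv2.INTER_CUBIC).mean())
    print("side",np.round(prof).astype(int).tolist())
E
```

```text
(220, 720, 3) (336, 720, 3)
[207, 199, 164, 126, 126, 152, 166, 179, 202, 218, 224, 208, 184, 176, 173, 173, 155, 116, 89, 111]
side [61, 86, 117, 144, 162, 171, 176, 181, 191, 203, 211, 208, 196, 181, 170, 164, 155, 140, 119, 96]
[236, 236, 236, 233, 212, 186, 173, 181, 205, 221, 227, 210, 187, 180, 177, 176, 158, 119, 91, 113]
side [217, 190, 166, 156, 160, 168, 175, 182, 193, 206, 213, 210, 197, 183, 172, 164, 155, 141, 121, 97]
```

View pics/cmp.png

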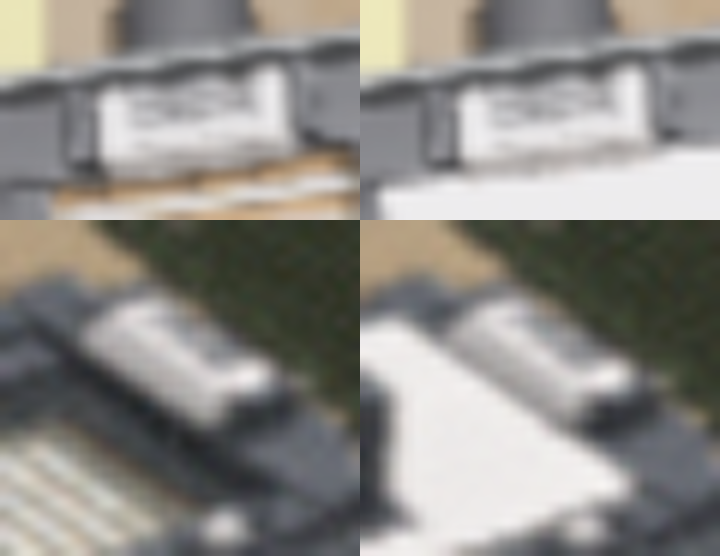

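```bash
python3 - <<'E'
from h import *
d=cv2.absdiff(cv2.imread("pics/top0.png"),cv2.imread("pics/t7.png")).max(2)
for n,(x,y,w,h) in dict(tin=(203,156,28,28),tape=(315,122,44,44),wax=(314,240,28,26),sand=(218,240,42,30),purple=(412,160,62,50)).items(): print(n,(d[y:y+h,x:x+w]>60).sum())
print(r.job_done())
E
```

```text
tin 0
tape 0
wax 0
sand 0
purple 0
the job is handed in; nothing more can be done
None
```

The cover is on the filter box: the lip is hooked under the ledge, the cover lies flat in the frame, and the spring catch is back over its far edge. I let go of it and handed the job in at about 17.5 s.

- **Pick-up:** I gripped the white cover by its rib (the fingers read about 11.8 mm on the 12 mm rib) and tilted it 25°.
- **Hooking:** I lowered it until it touched the side rails, raised it 1 mm, then slid it under the ledge until its end met the ledge. That contact put the frame about 3.5 mm towards −x; the camera estimate had been −3.2 mm.
- **Closing:** I backed off about 0.7 mm and swung it down. Pressing it past the catch gave 14.5 N upward at the wrist (about 17 N with the cover's weight), more than the roughly 10 N expected. Some of that was probably the cover already resting on the rails. I eased the force off before opening the fingers.

**Last checks**
- **Flatness:** tilt just before release was about 0.1°.
- **Catch:** in both cameras its brightness profile matched the rest position from before the job. I judged the snap from that and did not do a pull-up test.
- **Bystanders:** the tin, tape roll, wax block, sanding block and purple cover showed no change in the top view.
- **Height:** the seated cover read about 0.4 mm higher than the first rail contact, probably a small slip in the grip.

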